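Hold the override key turned in the desk safe

TASK

The keypad of the desk safe has a flat battery, so open its lock with the override key: swing the steel cover right off the keyhole, take the red-headed key out of the wooden pen block and work it into the keyhole until its collar rests on the plate, wiggling it gently past the sticky pins rather than forcing it. Then turn the key a quarter turn clockwise against its spring and keep it there: finish still gripping the key, held turned, so that I can lift the lid. Leave everything else on the desk where it is.

Things in the scene. Friction and masses are not known exactly. Their poses are not given: they have to be found in the camera images.
- safe: Top-opening desk safe, charcoal steel, fixed, 240 (x) x 300 (y) x 95 mm high. Origin: centre of underside, z up, x from the finger lip at its front (robot side) to the hinges at its back. On the lid: a black keypad (top 103 mm up) centred at x -35, y -75 mm, and a brass lock plate 50 x 36 mm, top 98 mm up, its keyhole at x -45, y +30 mm. The lid stays shut in this job.
- keyhole (a point): Centre of the keyhole's mouth, level with the lock plate's top; axes as the safe's. A slot 21.5 mm long (x) x 8 mm wide (y), bevelled 2.5 mm wider all round at the top, straight down to 10.5 mm; below it the cylinder's jaws, 6.2 mm apart with flared mouths, take the key. Fully home, the key's tip is 27 mm below here. Until its tip is 25 mm down the slot lets it turn only about 0.2 rad.
- spring_pins (a point): Middle of the keyway, 7 mm below its mouth. Two flat, round-nosed sticky spring pins poke in from the slot's two ends, centred 6 and 8.5 mm down; the key's bits push each back 2.4 mm (about 2 N) and it snaps out behind them. A straight push can jam on each pin even at 25 N; rocking the key about 0.1 rad to and fro about its own axis while pressing lightly lets it slip by.
- cylinder (a joint): Angle of the lock's turning cylinder, rad: 0 at rest, jaws in line with the slot; grows as the key turns clockwise seen from above, to a stop at 1.85. A spring (0.06 N m per rad) turns it back to 0 if the key is let go. It follows the key with about 0.15 rad of play. The bolt is drawn from 1.3 rad on.
- cover (a joint): Angle of the steel keyhole cover, rad: 0 squarely over the keyhole, growing as it swings anticlockwise seen from above, towards the safe's back, to a stop at 1.6. It stays where it is left (0.03 N m of friction). From 1.0 on it is clear of the key and of a hand turning it.
- cover_knob (a point): Top of the steel knob, 9 mm across and 12 mm high, in the middle of the cover's disc (32 mm across, 3 mm thick, upper face 3.5 mm above the lock plate). The knob's top is 15.5 mm above the lock plate and 36 mm from the cover's pivot.
- cover_pivot (a point): Pivot of the cover (vertical axis), on its upper face, 36 mm from the keyhole along the safe's +y.
- key: Double-bit safe key, 72 mm long, about 50 g. Origin: its tip; z up to the head, x along the width of head and bits, y through the thickness. Bits 18 mm (x) x 3.5 mm (y), z 0 to 14, sloped in to 12.8 mm width over the lowest 1.5 mm. Stem 5 mm across to z 42. Collar 14 mm across, z 27 to 30. Red head 30 (x) x 9 (y) x 30 mm, z 42 to 72. A half turn about z makes no difference.
- pen_block: Dark wooden pen block 160 (x) x 60 (y) x 45 mm high, fixed. Origin: centre of underside. The key stands head up in a slot 21 (x) x 7 (y) mm, 34 deep, at x -55 mm, hanging by its collar on the block's top (tip 18 mm above the desk, head 60 to 90 mm above it), its x along the block's. Two pens stand in holes at x +40, y -12 and x +62, y +12 mm.
- pen_black: Black pen, 132 mm long, 10 mm across, standing in the pen block (its tip 11 mm above the desk), origin at its lower end. Not to be disturbed.
- pen_blue: Dark blue pen of the same size in the pen block's other hole, origin at its lower end. Not to be disturbed.
- mug: White mug, 80 mm across, 92 mm high, origin at the centre of its underside. Not to be disturbed.
- vase: Small brass vase, 72 mm across, 120 mm high, origin at the centre of its underside. Not to be disturbed.
- stapler: Black stapler, 150 x 38 x 55 mm, origin at the centre of its underside, x along it. Not to be disturbed.
- paperweight: Green glass paperweight, 72 mm across, 48 mm high, origin at the centre of its underside. Not to be disturbed.
- glasses_case: Dark red glasses case, 58 x 160 x 36 mm, origin at the centre of its underside, y along it. Not to be disturbed.

How it is judged:
By the outcome, as a careful person would: the job done as asked, in the order asked, and still so for the second after the job is handed in, while the arm keeps its last pose, push and grip.
It also fails if it takes over 72 s, if anything falls off the work surface, if the arm or the gripper's body presses on something with over 40 N, if the wrist force passes 120 N, or if a joint passes its speed limit or range.

ROBOT

A 6-joint arm with a two-finger parallel gripper is mounted at the origin on the work surface. World frame = base frame: x ahead of the robot, y to its left, z up, the work surface at z = 0. Lengths are in mm, angles in rad, forces in N, time in s.
With the tool pointing down it reaches from about 325 to 875 mm from the base axis. Payload 4.4 kg.
Tool frame: the origin (TCP) lies on the front face of the gripper's body, between the roots of the fingers; the fingertips stand ahead of it and the grasp point (between the pads) lies 54 mm ahead of it (r.tip_reach is the z of the fingertips in the tool frame, in mm); z points along the fingers, y is the line along which they close (so a half turn about z gives the same grasp; the last joint's range is limited). The gripper opens to 85 mm and grips with 20 to 120 N. Pads are 22 mm wide; open, the fingers measure 114 mm over their backs; the gripper's body (76 mm by 85 mm) begins 54 mm behind the grasp point. The pads swing forward as they close: fully open they stand 13 mm farther back than shut.
Start: joints at [-1.472, 0.207, 1.542, -0, 1.393, -0.15], TCP at [142.133, -557.159, 303.882] pointing down, gripper open.
Joint ranges: [-2.73, 2.73], [-0.86, 2.22], [0.23, 2.46], [-1.11, 4.25], [0.08, 2.63], [-2.82, 2.82]. Speed limits (rad/s): [2.79, 2.79, 3.14, 3.14, 3.14, 3.14].

INTERFACE

Orientations are given as a unit quaternion [x, y, z, w].
In Python, from plant import r, vision, sign_off, find_in, regions_of, mark_of gives the robot as it stands.
- The arm moves only by the tool jog_arm, never from a script. Its argument "steps" is a list that holds one entry, the list of rows, each a list of 7 numbers: the shift along the world's x, y, z scaled (see below), then the turn, a rotation vector about the world's x, y, z scaled (see below), then the opening, from 0 (shut) to 1 (fully open). A call has 1 to 12 rows; each row shifts and turns the commanded pose from where the row before left it; what a row does not reach is not made up. The controller multiplies each number of a shift by 0.03 m and each number of a turn by 0.08 rad. A row lasts 1/12 s, in which the tool goes at most 41.7 mm and 7.16 degrees, less where a joint would pass 70% of its speed; a pose out of reach is approached as far as the arm can. A call with a number of a shift or a turn outside -1 to 1 is refused whole. A call with a gripper value outside its range is refused whole. The fingers move at their own pace and stop on an object; "newtons" is the grip in N (left out, the last holds). Time passes only in rows, so rows that do not move let the fingers close. It gives the time, the measured TCP pose, the force, the opening and the grip force at its end, in the units of the state.
- r.read_state(): the state, without advancing time (a new reading comes with each control period).
- vision.capture(name): name is "scene" or "top"; returns the picture (384x512x3 uint8, red, green, blue); there is no depth.
- vision.camera_model(name): a dict with "K" (3x3 intrinsics, pixels), "cam_to_world" (4x4, takes a point from camera to world coordinates). Camera axes: x right, y up, looking along -z (the intrinsics and any distortion apply to the point x, -y, -z); pixel columns grow to the right and rows downward; lengths in mm; the calibration is good to about 2 mm. A picture is of the moment at which its call begins. camera_model takes no time and is no camera call.
- sign_off(): hands the job in; it is judged then, once.
Trained networks look in the newest picture that a camera, given by its name, has taken for a name from the list of things; names that differ only in an ending like _2 or _b are one class to them, and where a whole thing is asked for, a point or a joint stands for the part that bears it (a point fixed in the world has none). Each returns a list of dicts, best first, with "score" (0 to 1); they miss things now and then, are a little off and sometimes report something else, mostly with a low value. They report only what shows in the picture. A call takes as long as a camera call.
- find_in(camera, query): "position" ([column, row] in pixels, amid what is visible of it).
- regions_of(camera, query): "mask" (384x512 bool, what is visible of it) and "position" ([column, row] in pixels, amid what is visible of it).
- mark_of(camera, query): "position" ([column, row] in pixels: a listed point, or the origin of a listed thing).
The state is a dict: "time": time; "joint_positions": joint angles; "joint_velocities": joint speeds; "joint_efforts": joint torques, N m; "ee_pos": TCP position; "tool_rot": TCP orientation; "force": force on the tool from outside, world axes, zero at the start; "wrist_torque": the same for the moment, N m; "opening": opening from 0.0 (shut) to 1.0 (fully open); "grasp_force": force on a finger pad.
Only numpy, scipy, OpenCV 4.12 (cv2) and the standard library are available. Lean on these libraries where they do the work, as an engineer would, in place of code of your own. Each camera call takes 0.05 s, during which the arm holds its last target. There are 200 camera calls.

## Working session

There is one attempt and no reset: what is moved stays moved. The work goes in short steps, Python scripts to look and compute and a tool call to move; the robot and the scene stay as the last step left them, time stands still between calls to the robot, and variables do not carry over. Pictures are saved under pics/ and viewed, at most 10 in all, crops included, and the job is handed in when it is done.

Besides the shell and the picture viewer there is one more tool, called as name(argument=value, ...), one argument or row to a line, values as JSON. jog_arm: Moves the arm, as the interface text tells. Its arguments: {"type":"object","properties":{"steps":{"type":"array"},"newtons":{"type":"number"}},"required":["steps"]}

```bash
ls; mkdir -p pics; cat > h.py <<'E'
import numpy as np, cv2
from plant import r, vision, sign_off, find_in, regions_of, mark_of
def ray(cam,px):
    m=vision.camera_model(cam); K=np.array(m["K"]);T=np.array(m["cam_to_world"])
    d=np.linalg.inv(K)@np.array([px[0],px[1],1.]); d=np.array([d[0],-d[1],-d[2]])
    return T[:3,3],T[:3,:3]@d
def onz(cam,px,z):
    o,d=ray(cam,px); return o+d*(z-o[2])/d[2]
def proj(cam,p):
    m=vision.camera_model(cam); K=np.array(m["K"]);T=np.array(m["cam_to_world"])
    c=T[:3,:3].T@(np.array(p)-T[:3,3]); u=K@np.array([c[0],-c[1],-c[2]]); return u[:2]/u[2]
def tri(pa,pb):
    A=[];b=[]
    for cam,px in (("scene",pa),("top",pb)):
        o,d=ray(cam,px); d=d/np.linalg.norm(d); P=np.eye(3)-np.outer(d,d); A.append(P); b.append(P@o)
    return np.linalg.lstsq(np.vstack(A),np.hstack(b),rcond=None)[0]
def save(cam,name):
    im=vision.capture(cam); cv2.imwrite("pics/"+name,im[:,:,::-1]); return im
E
python3 - <<'E'
from h import *
print(r.read_state()); print(r.tip_reach)
a=save("scene","s0.png");b=save("top","t0.png")
cv2.imwrite("pics/both0.png",np.vstack([a,b])[:,:,::-1])
for c in("scene","top"):
    m=vision.camera_model(c);print(c,{k:np.round(v,3).tolist() for k,v in m.items() if k in("K","cam_to_world")},[k for k in m])
    for q in("safe","keyhole","cover_knob","cover_pivot","key","pen_block","pen_black","pen_blue","mug","vase","stapler","paperweight","glasses_case"):
        print(c,q,[(np.round(x["position"],1).tolist(),round(x["score"],2)) for x in mark_of(c,q)[:2]])
E
```

```text
pics
{'time': 0.0, 'joint_positions': array([-1.47152593e+00,  2.07442852e-01,  1.54301358e+00,  3.25992536e-05,
        1.39353480e+00, -1.50508190e-01]), 'joint_velocities': array([-0.00010376, -0.00032866, -0.00014678,  0.00103768,  0.00143346,
        0.00047528]), 'joint_efforts': array([-2.56557243e-03, -3.83041048e+01, -2.91597891e+01, -4.92722538e-04,
        1.07329694e-02, -9.45923745e-06]), 'ee_pos': array([ 142.06359024, -556.53104605,  302.68433858]), 'tool_rot': array([ 9.92211110e-01,  1.24561930e-01,  4.67566531e-05, -1.19848691e-03]), 'force': array([0.2870364 , 0.38116278, 0.36579185]), 'wrist_torque': array([-0.01479494, -0.00322381,  0.01177628]), 'grasp_force': 0.0, 'opening': 0.999807744244779}
72.6
scene {'K': [[421.821, 0.0, 251.677], [0.0, 421.821, 188.713], [0.0, 0.0, 1.0]], 'cam_to_world': [[-0.152, -0.61, 0.778, 1568.765], [0.988, -0.102, 0.113, 120.629], [0.01, 0.786, 0.618, 894.736], [0.0, 0.0, 0.0, 1.0]]} ['K', 'cam_to_world']
scene safe [([236.5, 201.9], 0.73), ([405.3, 190.8], 0.17)]
scene keyhole [([251.0, 171.5], 0.88)]
scene cover_knob [([251.6, 17
[... 482 characters left out ...]
, 1.0]], 'cam_to_world': [[0.004, 0.996, -0.088, 465.481], [-1.0, 0.005, 0.012, 1.311], [0.012, 0.088, 0.996, 1423.677], [0.0, 0.0, 0.0, 1.0]]} ['K', 'cam_to_world']
top safe [([277.9, 209.8], 0.94)]
top keyhole [([269.8, 223.4], 0.82)]
top cover_knob [([265.5, 221.5], 0.57)]
top cover_pivot [([255.2, 217.9], 0.46)]
top key [([169.2, 233.6], 0.43)]
top pen_block [([175.1, 218.6], 0.63)]
top pen_black [([178.0, 205.7], 0.48)]
top pen_blue [([170.2, 195.7], 0.44)]
top mug [([234.1, 128.6], 0.96)]
top vase [([385.9, 162.3], 0.96)]
top stapler [([399.7, 256.6], 0.62), ([173.3, 216.4], 0.27)]
top paperweight [([178.1, 140.5], 0.56), ([384.9, 161.2], 0.33)]
top glasses_case [([111.5, 251.5], 0.8)]
```

```bash
python3 - <<'E'
from h import *
a=cv2.imread("pics/s0.png");b=cv2.imread("pics/t0.png")
cv2.imwrite("pics/c1.png",cv2.resize(a[110:310,80:440],(800,444),interpolation=cv2.INTER_CUBIC))
cv2.imwrite("pics/c2.png",cv2.resize(b[150:290,130:340],(800,533),interpolation=cv2.INTER_CUBIC))
E
```

```text
(no output)
```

View pics/c1.png

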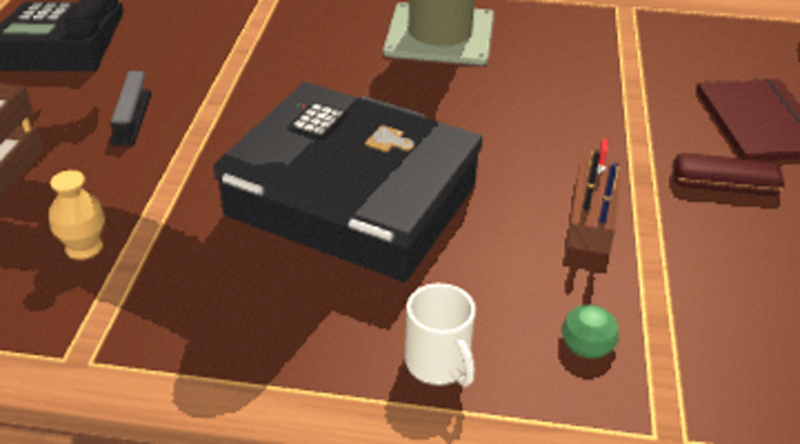

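View pics/c2.png

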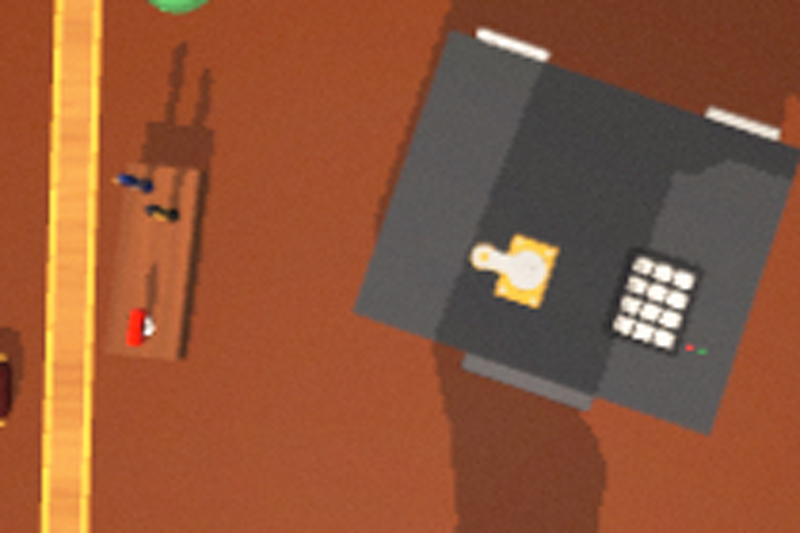

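Both views show the safe yawed about 18° with the cover over the plate at top (265,221). The red key is at about top (167,236) and scene (350,178), in front of the pens. Next I fit the poses by silhouette.

```bash
cat > fit.py <<'E'
from h import *
from scipy.optimize import minimize
S=8
def box(p,x0,x1,y0,y1,z0,z1):
    c,s=np.cos(p[2]),np.sin(p[2])
    return [(p[0]+c*x-s*y,p[1]+s*x+c*y,z) for x in(x0,x1) for y in(y0,y1) for z in(z0,z1)]
def sil(cam,pts):
    u=np.array([proj(cam,q) for q in pts]); h=cv2.convexHull((u.astype(np.float32)))
    m=np.zeros((384*4,512*4),np.uint8); cv2.fillConvexPoly(m,np.round((h+.5)*4*16-8).astype(np.int32),255,shift=4)
    return cv2.resize(m,(512,384),interpolation=cv2.INTER_AREA)/255.
def fit(masks,dims,p0):
    f=lambda p:sum(np.abs(sil(c,box(p,*dims))-m).sum() for c,m in masks.items())
    s=minimize(f,p0,method="Nelder-Mead",options=dict(initial_simplex=np.array(p0)+np.array([[0,0,0],[15,0,0],[0,15,0],[0,0,.15]]),xatol=.05,fatol=.2))
    return s.x,s.fun
E
python3 - <<'E'
from fit import *
ims={"scene":cv2.imread("pics/s0.png"),"top":cv2.imread("pics/t0.png")}
for c in ims: vision.capture(c)
for q,dims,z in(("safe",(-120,120,-150,150,0,95),0),("pen_block",(-80,80,-30,30,0,45),0)):
    R={c:regions_of(c,q) for c in ims}
    M={c:R[c][0]["mask"].astype(float) for c in ims if R[c]}
    for c in R: print(q,c,[(np.round(x["position"]).tolist(),x["mask"].sum(),round(x["score"],2)) for x in R[c][:2]])
    p0=onz("top",mark_of("top",q)[0]["position"],0)
    for y0 in(-.3,.1):
      for s in (list(M),["top"],["scene"]) if len(M)>1 else (list(M),):
        s=[s] if isinstance(s,str) else s
        print(q,y0,s,[np.round(v,3) for v in fit({c:M[c] for c in s},dims,[p0[0],p0[1],y0])])
# red key
cent={}
for c,im in ims.items():
    h=cv2.cvtColor(im,cv2.COLOR_BGR2HSV); b,g,rr=[im[:,:,i].astype(int) for i in range(3)]
    m=((rr>150)&(g<70)&(b<70)); m=m&(np.indices(m.shape)[1]<(420)); ys,xs=np.nonzero(m); print(c,list(zip(xs,ys))[:60])
    cent[c]=(xs.mean(),ys.mean())
print(cent,tri(cent["scene"],cent["top"]),onz("top",cent["top"],80))
print("hole",onz("top",mark_of("top","keyhole")[0]["position"],98),tri(mark_of("scene","keyhole")[0]["position"],mark_of("top","keyhole")[0]["position"]))
print("pivot",onz("top",mark_of("top","cover_pivot")[0]["position"],101.5))
for s in("mug","vase","stapler","paperweight","glasses_case"):
    w=mark_of("top",s); print(s,w and onz("top",w[0]["position"],0))
E
```

```text
safe scene [([239.0, 193.0], np.int64(6846), 0.9)]
safe top [([283.0, 211.0], np.int64(8038), 0.6)]
safe -0.3 ['scene', 'top'] [array([ 5.09219e+02, -8.02490e+01, -3.28000e-01]), np.float64(744.263)]
safe -0.3 ['top'] [array([ 5.11943e+02, -8.04410e+01, -3.27000e-01]), np.float64(448.518)]
safe -0.3 ['scene'] [array([ 5.05062e+02, -8.02700e+01, -3.28000e-01]), np.float64(179.51)]Traceback (most recent call last):
  File "<stdin>", line 12, in <module>
  File "fit.py", line 13, in fit
    s=minimize(f,p0,method="Nelder-Mead",options=dict(initial_simplex=np.array(p0)+np.array([[0,0,0],[15,0,0],[0,15,0],[0,0,.15]]),xatol=.05,fatol=.2))
    res = _minimize_neldermead(fun, x0, args, callback, bounds=bounds,
                               **options)
    fsim[k] = func(sim[k])
              ~~~~^^^^^^^^
    fx = function(np.copy(x), *(wrapper_args + args))
  File "fit.py", line 12, in <lambda>
    f=lambda p:sum(np.abs(sil(c,box(p,*dims))-m).sum() for c,m in masks.items())
               ~~~^^^^^^^^^^^^^^^^^^^^^^^^^^^^^^^^^^^^^^^^^^^^^^^^^^^^^^^^^^^^^^
  File "fit.py", line 12, in <genexpr>
    f=lambda p:sum(np.abs(sil(c,box(p,*dims))-m).sum() for c,m in masks.items())
                          ~~~^^^^^^^^^^^^^^^^
  File "fit.py", line 8, in sil
    u=np.array([proj(cam,q) for q in pts]); h=cv2.convexHull((u.astype(np.float32)))
                ~~~~^^^^^^^
  File "h.py", line 10, in proj
    m=vision.camera_model(cam); K=np.array(m["K"]);T=np.array(m["cam_to_world"])
ValueError: time passes only in moves, steps and waits
```

```bash
python3 - <<'E'
from plant import vision
import pickle
pickle.dump({c:vision.camera_model(c) for c in("scene","top")},open("cams.pkl","wb"))
E
sed -i 's/vision.camera_model(cam)/CM[cam]/; 2a import pickle; CM=pickle.load(open("cams.pkl","rb"))' h.py
cat > m.py <<'E'
from fit import *
ims={"scene":cv2.imread("pics/s0.png"),"top":cv2.imread("pics/t0.png")}
for c in ims: vision.capture(c)
for q,dims,ys in(("safe",(-120,120,-150,150,0,95),(-.32,)),("pen_block",(-80,80,-30,30,0,45),(0,))):
    R={c:regions_of(c,q) for c in ims}
    M={c:R[c][0]["mask"].astype(float) for c in ims if R[c]}
    np.savez("m_%s.npz"%q,**M)
    for c in R: print(q,c,[(np.round(x["position"]).tolist(),x["mask"].sum(),round(x["score"],2)) for x in R[c][:2]])
    p0=onz("top",mark_of("top",q)[0]["position"],0)
    for y0 in ys:
      for s in (list(M),["top"],["scene"]):
        print(q,y0,s,[np.round(v,3) for v in fit({c:M[c] for c in s},dims,[p0[0],p0[1],y0])])
cent={}
for c,im in ims.items():
    b,g,rr=[im[:,:,i].astype(int) for i in range(3)]
    m=((rr>150)&(g<70)&(b<70)); ys,xs=np.nonzero(m); print(c,[(int(a),int(b)) for a,b in zip(xs,ys)][:60])
    cent[c]=(xs.mean(),ys.mean())
print(cent,tri(cent["scene"],cent["top"]),onz("top",cent["top"],80))
k=mark_of("top","keyhole")[0]["position"]
print("hole",onz("top",k,98),tri(mark_of("scene","keyhole")[0]["position"],k))
print("pivot",onz("top",mark_of("top","cover_pivot")[0]["position"],101.5))
for s in("mug","vase","stapler","paperweight","glasses_case"):
    w=mark_of("top",s); print(s,w and onz("top",w[0]["position"],0))
E
python3 m.py
```

```text
safe scene [([237.0, 190.0], np.int64(6940), 0.87)]
safe top [([277.0, 212.0], np.int64(8180), 0.89)]
safe -0.32 ['scene', 'top'] [array([ 5.0825e+02, -8.0752e+01, -3.2000e-01]), np.float64(819.18)]
safe -0.32 ['top'] [array([ 5.1310e+02, -8.0446e+01, -3.2600e-01]), np.float64(585.992)]
safe -0.32 ['scene'] [array([ 5.05184e+02, -8.09630e+01, -3.28000e-01]), np.float64(138.573)]
pen_block scene [([346.0, 209.0], np.int64(543), 0.88)]
pen_block top [([174.0, 216.0], np.int64(946), 0.71), ([280.0, 209.0], np.int64(8050), 0.21)]
pen_block 0 ['scene', 'top'] [array([ 4.87022e+02,  2.74164e+02, -1.11000e-01]), np.float64(440.482)]
pen_block 0 ['top'] [array([ 4.87013e+02,  2.74671e+02, -1.13000e-01]), np.float64(147.678)]
pen_block 0 ['scene'] [array([ 4.85076e+02,  2.73760e+02, -1.09000e-01]), np.float64(288.6)]
scene [(350, 175), (350, 176), (350, 177), (351, 177), (350, 178), (351, 178), (352, 178), (350, 179), (351, 179), (352, 179), (350, 180), (351, 180), (350, 181), (351, 181), (350, 182), (351, 182), (349, 183), (350, 183), (351, 183)]
top [(8, 53), (9, 53), (10, 53), (11, 53), (1
[... 473 characters left out ...]
54), (45, 54), (46, 54), (47, 54), (48, 54), (49, 54), (50, 54), (51, 54)]
{'scene': (np.float64(350.5263157894737), np.float64(179.52631578947367)), 'top': (np.float64(211.93611761644547), np.float64(116.01353109549831))} [758.73653975 175.26498885 303.68926967] [811.26453692 138.83067909  80.        ]
hole [481.05314734 -41.40384066  98.        ] [480.32584163 -34.54811443  93.33080807]
pivot [ 4.83613007e+02 -1.80380725e-01  1.01500000e+02]
mug [788.87463938  74.36531035   0.        ]
vase [ 681.99098991 -437.45864422    0.        ]
stapler [ 365.35277253 -479.58802541    0.        ]
paperweight [743.11859486 264.32139606   0.        ]
glasses_case [389.66595388 472.05558658   0.        ]
```

```bash
cat > m2.py <<'E'
from fit import *
from scipy.optimize import least_squares
ims={"scene":cv2.imread("pics/s0.png"),"top":cv2.imread("pics/t0.png")}
c2=lambda u,v:(130+(u+.5)*210/800-.5,150+(v+.5)*140/533-.5)
c1=lambda u,v:(80+(u+.5)*.45-.5,110+(v+.5)*200/444-.5)
R=lambda a:np.array([[np.cos(a),-np.sin(a)],[np.sin(a),np.cos(a)]])
obj=[(120,150,95),(120,-150,95),(-120,-150,95),(-120,150,95)]
px=[c2(452,32),c2(799,148),c2(711,434),c2(356,312)]
pxs=[c1(406,262),c1(217,164),c1(305,84),c1(481,140)]
def res(p,cam,o,q): return np.ravel([proj(cam,(*(R(p[2])@a[:2]+p[:2]),a[2]))-np.array(b) for a,b in zip(o,q)])
hole=lambda p:p[:2]+R(p[2])@[-45,30]
for cam,q in(("top",px),("scene",pxs)):
    s=least_squares(res,[508,-80,-.32],args=(cam,obj,q)); print(cam,np.round(s.x,3),"rms px",np.sqrt(np.mean(s.fun**2)),"hole",hole(s.x))
plate=[(-20,48,98),(-20,12,98),(-70,12,98),(-70,48,98)]
for q in([(512,235),(558,248),(541,305),(495,292)],):
    P=np.array([onz("top",c2(*a),98) for a in q]); print("plate corners",P[:,:2].round(1).tolist(),P.mean(0))
print("disc",onz("top",c2(530,270),101.5),"piv",onz("top",c2(484,256),101.5))
# key head
for cam,(x0,x1,y0,y1) in {"top":(158,176,225,248),"scene":(343,360,168,192)}.items():
    im=ims[cam].astype(float); red=np.zeros((384,512)); sub=im[y0:y1,x0:x1]
    e=sub[:,:,2]-1.0*sub[:,:,1]-60; e=sub[:,:,2]-2.2*sub[:,:,1]
    red[y0:y1,x0:x1]=np.clip(e/130,0,1); print(cam,np.round(red[y0:y1,x0:x1][::1],1).max(),red.sum())
    yy,xx=np.nonzero(red>.3); w=red[yy,xx]; print("centroid",(xx*w).sum()/w.sum(),(yy*w).sum()/w.sum(),list(zip(xx.tolist(),yy.tolist(),w.round(1).tolist())) if cam=="top" else "")
    if cam=="top": m=red
    else: ms=red
for M in({"top":m},{"top":m,"scene":ms}):
    print("key",[np.round(v,3) for v in fit(M,(-15,15,-4.5,4.5,60,90),[432,278,-.11])])
Z=np.load("m_pen_block.npz")
p=np.array([486.5,274.4,-.112]); print("key from block",p[:2]+R(p[2])@[-55,0])
E
python3 m2.py
```

```text
top [ 5.1259e+02 -8.2121e+01 -3.2000e-01] rms px 0.3260054097011709 hole [479.3106293  -39.48876263]
scene [ 5.33837e+02 -7.45110e+01 -3.63000e-01] rms px 3.4267349988399096 hole [502.43754673 -30.47586512]
plate corners [[508.5, -27.3], [498.1, -64.5], [452.2, -50.8], [462.5, -13.7]] [480.31341    -39.06717311  98.        ]
disc [480.24720552 -41.77179015 101.5       ] piv [491.36166936  -4.69034794 101.5       ]
top 1.0 35.966153846153844
centroid 165.13561547890035 235.69738224479076 [(165, 231, 0.7), (166, 231, 0.7), (167, 231, 0.5), (164, 232, 0.8), (165, 232, 1.0), (166, 232, 1.0), (167, 232, 1.0), (164, 233, 1.0), (165, 233, 1.0), (166, 233, 1.0), (167, 233, 1.0), (164, 234, 1.0), (165, 234, 1.0), (166, 234, 1.0), (167, 234, 0.8), (164, 235, 1.0), (165, 235, 1.0), (166, 235, 1.0), (167, 235, 0.3), (163, 236, 0.4), (164, 236, 1.0), (165, 236, 1.0), (166, 236, 1.0), (163, 237, 0.6), (164, 237, 1.0), (165, 237, 1.0), (166, 237, 1.0), (163, 238, 0.6), (164, 238, 1.0), (165, 238, 1.0), (166, 238, 1.0), (167, 238, 0.5), (163, 239, 0.7), (164, 239, 1.0), (165, 239, 1.0), (166, 239, 1.0), (167, 239, 0.5), (163, 240, 0.3), (164, 240, 0.9), (165, 240, 1.0), (166, 240, 0.9)]
scene 0.8 19.327692307692303
centroid 350.8699711424206 178.3278730266508 
key [array([ 4.33858e+02,  2.78435e+02, -4.50000e-02]), np.float64(15.624)]
key [array([ 4.32796e+02,  2.79950e+02, -1.40000e-01]), np.float64(37.041)]
key from block [431.84459955 280.54712957]
```

jog_arm(
  steps=[
    [[0.56,0.86,0,0,0,0.62,0.4],[0.56,0.86,0,0,0,0.62,0.4],[0.56,0.86,0,0,0,0.62,0.4],[0.56,0.86,0,0,0,0.62,0.4],[0.56,0.86,0,0,0,0.62,0.4],[0.56,0.86,0,0,0,0.62,0.4],[0.56,0.86,0,0,0,0.62,0.4],[0.56,0.86,0,0,0,0.62,0.4],[0.56,0.86,0,0,0,0.62,0.4],[0.56,0.86,0,0,0,0.62,0.4]],
  ],
)

```text
time: 3.28
ee_pos: [310.7, -297.9, 304.1]
tool_rot: [0.931, 0.365, 0.0, 0.0]
force: [0.9, -0.1, -1.1]
opening: 0.402
grasp_force: 0.0
```

jog_arm(
  steps=[
    [[0.56,0.86,-0.2,0,0,0.62,0.4],[0.56,0.86,-0.2,0,0,0.62,0.4],[0.56,0.86,-0.2,0,0,0.62,0.4],[0.56,0.86,-0.2,0,0,0.62,0.4],[0.56,0.86,-0.2,0,0,0.62,0.4],[0.56,0.86,-0.2,0,0,0.62,0.4],[0.56,0.86,-0.2,0,0,0.62,0.4],[0.56,0.86,-0.2,0,0,0.62,0.4],[0.56,0.86,-0.2,0,0,0.62,0.4],[0,0,0,0,0,0,0.4],[0,0,0,0,0,0,0.4],[0,0,0,0,0,0,0.4]],
  ],
)

```text
time: 4.28
ee_pos: [461.2, -67.1, 249.9]
tool_rot: [0.827, 0.562, -0.0, 0.0]
force: [-0.6, -0.0, 0.1]
opening: 0.4
grasp_force: 0.0
```

jog_arm(
  steps=[
    [[0.2,0.3,-0.4,0,0,0.2,0.4],[0.2,0.3,-0.4,0,0,0.2,0.4],[0.21,0.33,-0.4,0,0,0.2,0.4],[0,0,-0.3,0,0,0,0.4],[0,0,0,0,0,0,0.4],[0,0,0,0,0,0,0.4]],
  ],
)

```text
time: 4.78
ee_pos: [478.9, -40.1, 204.6]
tool_rot: [0.814, 0.58, -0.001, -0.0]
force: [-0.0, -1.3, 1.1]
opening: 0.401
grasp_force: 0.0
```

```bash
python3 - <<'E'
from h import *
s=r.read_state(); print(s["ee_pos"],s["tool_rot"],s["opening"],r.tip_reach)
a=save("scene","s1.png");b=save("top","t1.png")
c=lambda im,x,y,w,h,n:cv2.resize(im[y:y+h,x:x+w],n,interpolation=cv2.INTER_CUBIC)
p=s["ee_pos"]; 
for cam in("scene","top"): print(cam,[proj(cam,p-[0,0,d]).round(1) for d in(0,54,72.6)])
cv2.imwrite("pics/c3.png",np.vstack([c(a,190,90,130,100,(700,538))])[:,:,::-1]);cv2.imwrite("pics/c4.png",c(b,210,165,120,90,(720,540))[:,:,::-1])
E
```

```text
[478.92727739 -40.06941061 204.61727   ] [ 8.14320358e-01  5.80415258e-01 -6.12304762e-04 -3.27420309e-04] 0.4013637843798159 72.6
scene [array([251.7, 143.5]), array([251.5, 158.1]), array([251.4, 163. ])]
top [array([269.3, 220.6]), array([268.7, 220.8]), array([268.5, 220.9])]
```

View pics/c3.png

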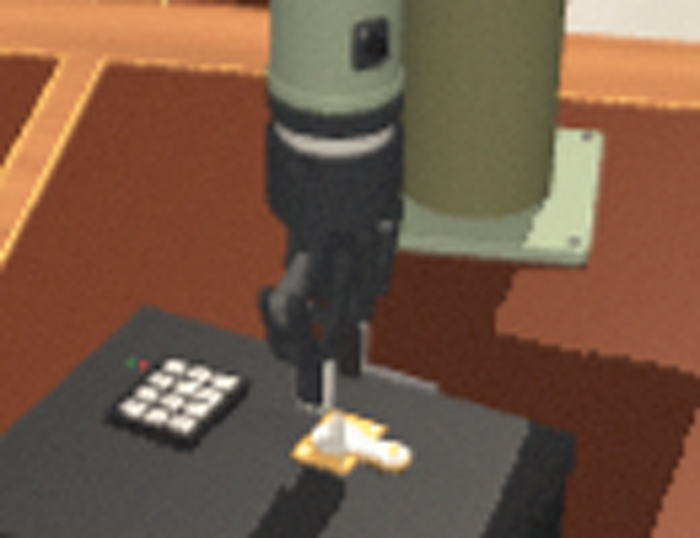

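View pics/c4.png

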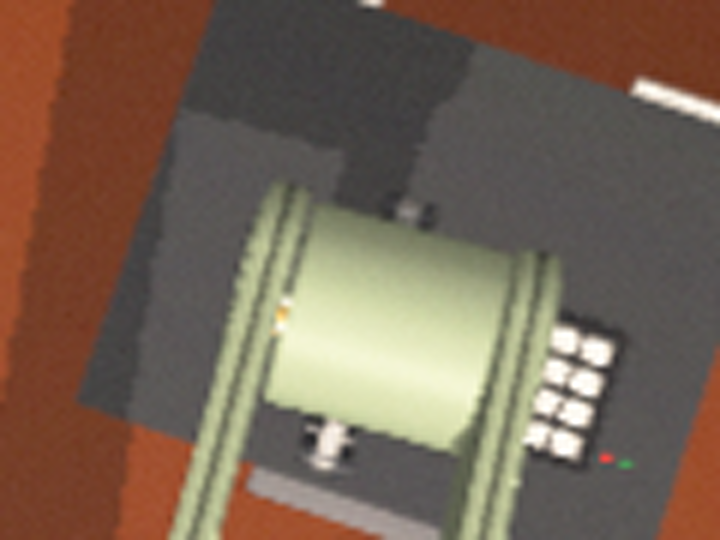

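jog_arm(
  steps=[
    [[0.02,0.03,-0.2,0,0,0.05,0.4],[0,0,-0.2,0,0,0,0.4],[0,0,-0.2,0,0,0,0.4],[0,0,-0.2,0,0,0,0.4],[0,0,-0.1,0,0,0,0.4],[0,0,0,0,0,0,0.4],[0,0,0,0,0,0,0.4]],
  ],
  newtons=25,
)

```text
time: 5.47
ee_pos: [480.0, -38.1, 177.4]
tool_rot: [0.813, 0.583, -0.0, -0.0]
force: [-0.2, -0.4, 0.5]
opening: 0.401
grasp_force: 0.0
```

jog_arm(
  steps=[
    [[0,0,0,0,0,0,0.2],[0,0,0,0,0,0,0.1],[0,0,0,0,0,0,0],[0,0,0,0,0,0,0],[0,0,0,0,0,0,0]],
  ],
)

```text
time: 5.88
ee_pos: [480.4, -38.2, 178.2]
tool_rot: [0.813, 0.583, 0.0, 0.0]
force: [-0.0, -0.2, 1.5]
opening: 0.079
grasp_force: 24.4
```

jog_arm(
  steps=[
    [[0.08,-0.024,0,0,0,0.87,0],[0.082,-0.018,0,0,0,0.87,0],[0.083,-0.013,0,0,0,0.87,0],[0.084,-0.007,0,0,0,0.87,0],[0.084,-0.001,0,0,0,0.87,0],[0.084,0.005,0,0,0,0.87,0],[0.083,0.011,0,0,0,0.87,0],[0.082,0.017,0,0,0,0.87,0],[0.081,0.022,0,0,0,0.87,0],[0.079,0.028,0,0,0,0.87,0]],
  ],
)

```text
time: 6.72
ee_pos: [505.2, -37.1, 178.2]
tool_rot: [0.564, 0.826, 0.001, -0.0]
force: [-0.0, 2.9, 0.1]
opening: 0.083
grasp_force: 24.5
```

jog_arm(
  steps=[
    [[0.077,0.034,0,0,0,0.87,0],[0.075,0.039,0,0,0,0.87,0],[0.072,0.044,0,0,0,0.87,0],[0.068,0.049,0,0,0,0.87,0],[0.065,0.054,0,0,0,0.87,0],[0.061,0.058,0,0,0,0.87,0],[0.057,0.062,0,0,0,0.87,0],[0.052,0.066,0,0,0,0.87,0],[0.048,0.069,0,0,0,0.87,0],[0.042,0.072,0,0,0,0.87,0],[0,0,0,0,0,0,0]],
  ],
)

```text
time: 7.63
ee_pos: [524.2, -20.6, 178.3]
tool_rot: [0.25, 0.968, 0.001, 0.001]
force: [1.4, 1.4, 0.9]
opening: 0.078
grasp_force: 24.4
```

jog_arm(
  steps=[
    [[0,0,0,0,0,0,0.2],[0,0,0,0,0,0,0.3],[0,0,0,0,0,0,0.4],[0,0,0.3,0,0,0,0.4],[0,0,0.8,0,0,0,0.4],[0,0,0.9,0,0,0,0.4]],
  ],
)

```text
time: 8.13
ee_pos: [521.9, -21.1, 237.1]
tool_rot: [0.25, 0.968, -0.0, -0.003]
force: [0.8, 0.6, -0.4]
opening: 0.398
grasp_force: 0.0
```

jog_arm(
  steps=[
    [[-0.28,0.9,0,0,0,0.45,0.4],[-0.28,0.9,0,0,0,0.45,0.4],[-0.28,0.9,0,0,0,0.45,0.4],[-0.28,0.9,0,0,0,0.45,0.4],[-0.28,0.9,0,0,0,0.45,0.4],[-0.28,0.9,0,0,0,0.45,0.4],[-0.28,0.9,0,0,0,0.45,0.4],[-0.28,0.9,0,0,0,0.45,0.4],[-0.28,0.9,0,0,0,0.45,0.4],[-0.28,0.9,0,0,0,0.45,0.4],[-0.28,0.9,0,0,0,0.45,0.4],[0,0,0,0,0,0,0.4]],
  ],
)

```text
time: 9.13
ee_pos: [429.5, 279.4, 238.7]
tool_rot: [0.052, 0.999, 0.001, 0.0]
force: [0.8, -0.7, -0.1]
opening: 0.399
grasp_force: 0.0
```

```bash
python3 - <<'E'
from h import *
s=r.read_state(); p=s["ee_pos"];print(p,s["tool_rot"])
a=save("scene","s2.png");b=save("top","t2.png")
c=lambda im,x,y,w,h,n:cv2.resize(im[y:y+h,x:x+w],n,interpolation=cv2.INTER_CUBIC)
cv2.imwrite("pics/c5.png",np.hstack([c(a,230,100,150,120,(400,320)),c(b,245,195,50,40,(400,320))])[:,:,::-1])
for cam in("scene","top"):
    print(cam,proj(cam,p-[0,0,68]),proj(cam,(433,279,75)))
    for q in("keyhole","cover_knob","cover_pivot"):print(cam,q,[(np.round(x["position"],1).tolist(),round(x["score"],2)) for x in mark_of(cam,q)[:2]])
k=mark_of("top","keyhole")
if k: print(onz("top",k[0]["position"],98))
E
```

```text
[429.54119096 279.43385769 238.72967493] [5.22316023e-02 9.98634266e-01 1.20882742e-03 2.19171902e-05]
scene [355.18439766 153.61668363] [350.31800394 178.82492803]
scene keyhole [([253.2, 174.0], 0.89)]
scene cover_knob [([137.9, 162.3], 0.66), ([255.2, 175.9], 0.45)]
scene cover_pivot [([260.2, 176.1], 0.64)]
top [158.30738593 237.4865772 ] [165.34657305 235.50128168]
top keyhole [([268.8, 222.4], 0.75)]
top cover_knob [([262.9, 205.4], 0.48)]
top cover_pivot [([257.6, 218.7], 0.59)]
[474.61834285 -42.03011012  98.        ]
```

View pics/c5.png

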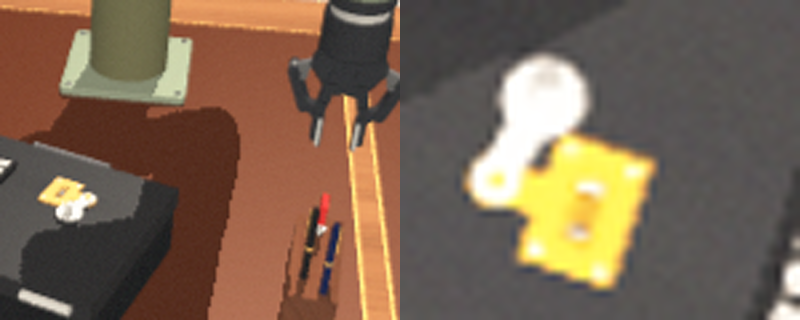

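jog_arm(
  steps=[
    [[0.12,-0.01,-0.4,0,0,0,0.4],[0,0,-0.5,0,0,0,0.4],[0,0,-0.5,0,0,0,0.4],[0,0,-0.5,0,0,0,0.4],[0,0,-0.5,0,0,0,0.4],[0,0,-0.5,0,0,0,0.4],[0,0,-0.4,0,0,0,0.4],[0,0,-0.3,0,0,0,0.4],[0,0,0,0,0,0,0.4],[0,0,0,0,0,0,0.4]],
  ],
  newtons=30,
)

```text
time: 10.42
ee_pos: [434.4, 275.2, 129.1]
tool_rot: [0.055, 0.998, -0.0, -0.001]
force: [-0.2, 0.7, 0.0]
opening: 0.401
grasp_force: 0.0
```

jog_arm(
  steps=[
    [[0,0,0,0,0,0,0.3],[0,0,0,0,0,0,0.2],[0,0,0,0,0,0,0.1],[0,0,0,0,0,0,0],[0,0,0,0,0,0,0],[0,0,0,0,0,0,0]],
  ],
)

```text
time: 10.92
ee_pos: [435.8, 278.4, 131.4]
tool_rot: [0.055, 0.998, 0.004, 0.002]
force: [0.4, 8.0, -2.0]
opening: 0.103
grasp_force: 29.5
```

jog_arm(
  steps=[
    [[0,0.06,0,0,0,0,0],[0,0,0,0,0,0,0],[0,0,0,0,0,0,0]],
  ],
  newtons=30,
)

```text
time: 11.17
ee_pos: [435.8, 278.9, 131.3]
tool_rot: [0.055, 0.998, 0.002, 0.002]
force: [0.6, 5.8, 1.3]
opening: 0.099
grasp_force: 29.9
```

jog_arm(
  steps=[
    [[0,0.08,0,0,0,0,0],[0,0.04,0,0,0,0,0],[0,0,0,0,0,0,0],[0,0,0,0,0,0,0]],
  ],
  newtons=45,
)

```text
time: 11.5
ee_pos: [434.8, 280.4, 130.2]
tool_rot: [0.055, 0.999, -0.001, 0.0]
force: [0.2, -1.8, 4.8]
opening: 0.101
grasp_force: 48.8
```

jog_arm(
  steps=[
    [[0,0,0.15,0,0,0,0],[0,0,0.3,0,0,0,0],[0,0,0.4,0,0,0,0],[0,0,0.5,0,0,0,0],[0,0,0.6,0,0,0,0],[0,0,0.7,0,0,0,0],[0,0,0.7,0,0,0,0],[0,0,0.4,0,0,0,0],[0,0,0,0,0,0,0],[0,0,0,0,0,0,0]],
  ],
)

```text
time: 12.33
ee_pos: [434.5, 281.0, 242.7]
tool_rot: [0.055, 0.999, 0.0, 0.0]
force: [-0.5, -0.4, -0.8]
opening: 0.098
grasp_force: 48.0
```

```bash
cat > kk.py <<'E'
from h import *
import sys
s=r.read_state(); p=s["ee_pos"];q=s["tool_rot"]
print(p,q,"yaw",2*np.arctan2(q[1],q[0]),s["force"],s["opening"],s["grasp_force"])
n=sys.argv[1]
ims={"scene":save("scene","s%s.png"%n),"top":save("top","t%s.png"%n)}
for cam in ims:
    print(cam,"pred tip,head",proj(cam,p-[0,0,112.2]).round(1),proj(cam,p-[0,0,55]).round(1))
    for nm in("key","keyhole"):print(nm,[(np.round(x["position"],1).tolist(),round(x["score"],2)) for x in mark_of(cam,nm)[:1]])
a=ims["scene"]; u=proj("scene",p-[0,0,85]).astype(int)
cv2.imwrite("pics/k%s.png"%n,cv2.resize(a[u[1]-35:u[1]+35,u[0]-45:u[0]+45],(720,560),interpolation=cv2.INTER_CUBIC)[:,:,::-1])
c2=lambda x,y:(245+(x+.5)/8-.5,195+(y+.5)/8-.5)
print("hole from picture",onz("top",c2(186,212),98),"hole corners",np.mean([onz("top",c2(*c),98) for c in((158,133),(257,158),(212,290),(117,260))],0))
print("crop origin",u-[45,35])
E
python3 kk.py 3
```

```text
[434.51097977 280.99881772 242.72825812] [5.46773601e-02 9.98504012e-01 2.54956549e-04 2.44418163e-04] yaw 3.032183365013969 [-0.53960101 -0.42789574 -0.83999173] 0.09758854015967651 47.99502432346344
scene pred tip,head [353.7 165.1] [356.7 149.9]
key [([352.0, 162.1], 0.5)]
keyhole [([254.2, 172.0], 0.77)]
top pred tip,head [160.8 235.4] [156.5 235.9]
key [([267.9, 221.6], 0.75)]
keyhole [([267.3, 221.5], 0.63)]
hole from picture [478.70640055 -38.98577143  98.        ] hole corners [479.42089934 -38.99531206  98.        ]
crop origin [310 123]
```

View pics/k3.png

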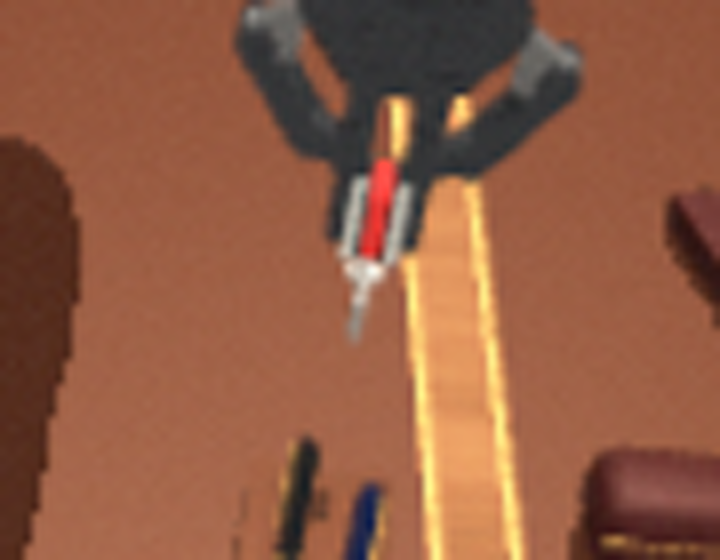

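jog_arm(
  steps=[
    [[0.126,-0.89,0,0,0,-0.224,0],[0.126,-0.89,0,0,0,-0.224,0],[0.126,-0.89,0,0,0,-0.224,0],[0.126,-0.89,0,0,0,-0.224,0],[0.126,-0.89,0,0,0,-0.224,0],[0.126,-0.89,0,0,0,-0.224,0],[0.126,-0.89,0,0,0,-0.224,0],[0.126,-0.89,0,0,0,-0.224,0],[0.126,-0.89,0,0,0,-0.224,0],[0.126,-0.89,0,0,0,-0.224,0],[0.126,-0.89,0,0,0,-0.224,0],[0.126,-0.89,0,0,0,-0.224,0]],
  ],
)

```text
time: 13.63
ee_pos: [479.7, -40.7, 241.8]
tool_rot: [0.162, 0.987, 0.0, -0.001]
force: [0.3, 0.0, -0.7]
opening: 0.096
grasp_force: 48.1
```

jog_arm(
  steps=[
    [[0,0,-0.2,0,0,0,0],[0,0,-0.2,0,0,0,0],[0,0,-0.2,0,0,0,0],[0,0,0,0,0,0,0],[0,0,0,0,0,0,0],[0,0,0,0,0,0,0]],
  ],
)

```text
time: 14.13
ee_pos: [479.8, -38.5, 224.2]
tool_rot: [0.161, 0.987, 0.0, -0.0]
force: [0.3, 0.5, -0.4]
opening: 0.1
grasp_force: 48.1
```

```bash
python3 kk.py 4
```

```text
[479.7903178  -38.52174524 224.17861517] [ 1.60724086e-01  9.86999336e-01  7.84607027e-05 -2.68038015e-04] yaw 2.8187441745195803 [ 0.27203425  0.52828208 -0.44167303] 0.10027356938279601 48.118295073509216
scene pred tip,head [251.8 168.3] [252.  153.3]
key [([118.4, 223.0], 0.5)]
keyhole [([254.2, 174.9], 0.9)]
top pred tip,head [267.8 220.7] [268.4 220.4]
key []
keyhole [([269.5, 220.9], 0.59)]
hole from picture [478.70640055 -38.98577143  98.        ] hole corners [479.42089934 -38.99531206  98.        ]
crop origin [206 126]
```

View pics/k4.png

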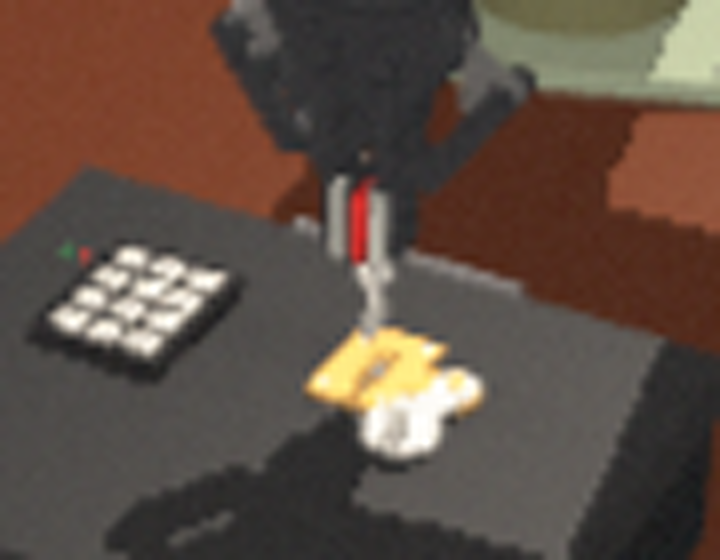

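jog_arm(
  steps=[
    [[0.05,0.08,-0.1,0,0,0,0],[0,0,-0.1,0,0,0,0],[0,0,-0.1,0,0,0,0],[0,0,-0.1,0,0,0,0],[0,0,-0.1,0,0,0,0],[0,0,0,0,0,0,0],[0,0,0,0,0,0,0],[0,0,0,0,0,0,0]],
  ],
)

```text
time: 15.1
ee_pos: [481.5, -37.1, 209.4]
tool_rot: [0.162, 0.987, -0.0, 0.0]
force: [-0.1, -1.0, 0.8]
opening: 0.094
grasp_force: 48.1
```

jog_arm(
  steps=[
    [[0,0,-0.05,0,0,0,0],[0,0,-0.05,0,0,0,0],[0,0,0,0,0,0,0],[0,0,0,0,0,0,0]],
  ],
)

```text
time: 15.43
ee_pos: [481.4, -37.0, 206.3]
tool_rot: [0.162, 0.987, 0.0, -0.0]
force: [-0.1, 0.4, -0.6]
opening: 0.098
grasp_force: 48.1
```

```bash
python3 kk.py 5 | head -1
```

```text
[481.3842725  -37.03355544 206.29608958] [ 1.61547090e-01  9.86865000e-01  1.38314609e-05 -9.25558457e-05] yaw 2.8170763848215654 [-0.14068697  0.36292139 -0.55307367] 0.09829145597202649 48.117910623550415
```

jog_arm(
  steps=[
    [[0,0,-0.03,0,0,0,0],[0,0,-0.03,0,0,0,0],[0,0,0,0,0,0,0],[0,0,0,0,0,0,0]],
  ],
)

```text
time: 16.07
ee_pos: [481.5, -37.0, 204.7]
tool_rot: [0.161, 0.987, -0.0, 0.0]
force: [0.7, 0.2, -0.7]
opening: 0.099
grasp_force: 48.3
```

jog_arm(
  steps=[
    [[0,0,-0.03,0,0,0,0],[0,0,-0.03,0,0,0,0],[0,0,0,0,0,0,0],[0,0,0,0,0,0,0]],
  ],
)

```text
time: 16.4
ee_pos: [482.0, -37.2, 203.9]
tool_rot: [0.161, 0.987, -0.0, 0.001]
force: [-2.0, -0.1, 6.5]
opening: 0.098
grasp_force: 49.3
```

jog_arm(
  steps=[
    [[-0.03,0.01,0,0,0,1,0],[0,0,-0.01,0,0,-1,0],[0,0,-0.01,0,0,-1,0],[0,0,-0.01,0,0,1,0],[0,0,-0.01,0,0,1,0],[0,0,-0.01,0,0,-1,0],[0,0,-0.01,0,0,-1,0],[0,0,0,0,0,1,0],[0,0,0,0,0,0,0]],
  ],
)

```text
time: 17.15
ee_pos: [481.7, -36.7, 202.4]
tool_rot: [0.16, 0.987, 0.0, 0.002]
force: [0.1, 1.6, 4.8]
opening: 0.091
grasp_force: 49.0
```

```bash
python3 -c "
from h import *
s=r.read_state();print(s['ee_pos'],s['force'],s['wrist_torque'])"
```

```text
[481.6842951  -36.74107373 202.36526435] [0.13562559 1.6038244  4.75495084] [0.24908622 0.18090406 0.00918472]
```

jog_arm(
  steps=[
    [[0,0,-0.01,0,0,1,0],[0,0,-0.02,0,0,-1,0],[0,0,-0.02,0,0,-1,0],[0,0,-0.02,0,0,1,0],[0,0,-0.02,0,0,1,0],[0,0,-0.02,0,0,-1,0],[0,0,-0.02,0,0,-1,0],[0,0,0,0,0,1,0],[0,0,0,0,0,0,0]],
  ],
)

```text
time: 17.9
ee_pos: [481.3, -36.9, 197.5]
tool_rot: [0.161, 0.987, -0.0, 0.001]
force: [0.8, 0.3, 1.4]
opening: 0.095
grasp_force: 48.2
```

jog_arm(
  steps=[
    [[0,0,-0.02,0,0,1,0],[0,0,-0.02,0,0,-1,0],[0,0,-0.02,0,0,-1,0],[0,0,-0.02,0,0,1,0],[0,0,-0.02,0,0,1,0],[0,0,-0.02,0,0,-1,0],[0,0,-0.02,0,0,-1,0],[0,0,0,0,0,1,0],[0,0,0,0,0,0,0]],
  ],
)

```text
time: 18.65
ee_pos: [481.1, -36.9, 193.0]
tool_rot: [0.162, 0.987, -0.0, 0.001]
force: [2.3, -0.4, -1.0]
opening: 0.101
grasp_force: 48.1
```

jog_arm(
  steps=[
    [[0,0,-0.03,0,0,0.5,0],[0,0,-0.03,0,0,-0.5,0],[0,0,-0.03,0,0,-0.5,0],[0,0,-0.03,0,0,0.5,0],[0,0,-0.03,0,0,0.5,0],[0,0,-0.03,0,0,-0.5,0],[0,0,-0.03,0,0,-0.5,0],[0,0,0,0,0,0.5,0],[0,0,0,0,0,0,0]],
  ],
)

```text
time: 19.4
ee_pos: [480.6, -36.8, 186.2]
tool_rot: [0.162, 0.987, 0.0, 0.0]
force: [1.8, -0.9, -1.9]
opening: 0.099
grasp_force: 47.7
```

jog_arm(
  steps=[
    [[0,0,-0.03,0,0,0.5,0],[0,0,-0.03,0,0,-0.5,0],[0,0,-0.03,0,0,-0.5,0],[0,0,-0.03,0,0,0.5,0],[0,0,-0.03,0,0,0,0],[0,0,0,0,0,0,0],[0,0,0,0,0,0,0]],
  ],
)

```text
time: 19.98
ee_pos: [480.1, -36.6, 182.7]
tool_rot: [0.163, 0.987, 0.0, -0.001]
force: [-2.7, 1.2, 6.8]
opening: 0.098
grasp_force: 49.3
```

jog_arm(
  steps=[
    [[0,0,-0.03,0,0,0.6,0],[0,0,0,0,0,-0.6,0],[0,0,-0.02,0,0,-0.6,0],[0,0,0,0,0,0.6,0],[0,0,0,0,0,0,0]],
  ],
)

```text
time: 20.4
ee_pos: [480.3, -36.6, 182.4]
tool_rot: [0.162, 0.987, -0.0, -0.001]
force: [-4.8, 1.9, 12.9]
opening: 0.095
grasp_force: 50.3
```

```bash
python3 kk.py 6|head -1
```

```text
[480.27294776 -36.57264701 182.3944801 ] [ 1.61945058e-01  9.86799452e-01 -2.24491326e-05 -7.99277309e-04] yaw 2.816269724474231 [-4.80025852  1.85543873 12.90191647] 0.09492784521478671 50.27497351169586
```

View pics/k6.png

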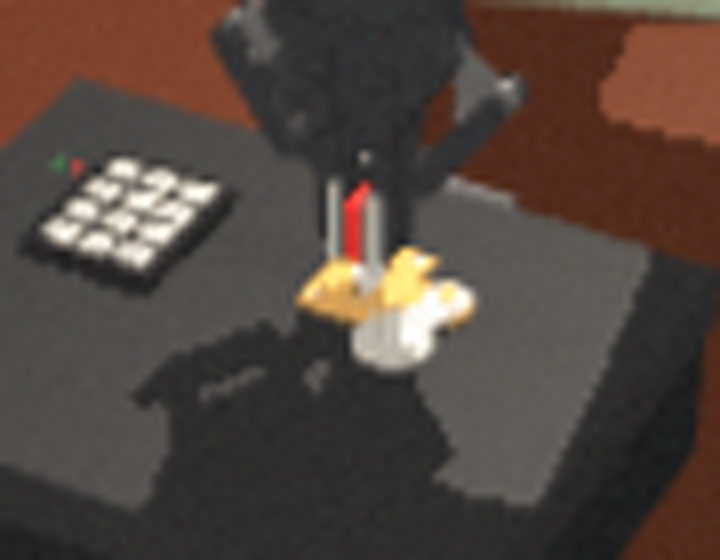

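jog_arm(
  steps=[
    [[-0.03,0.01,0.03,0,0,0,0],[0,0,0,0,0,-0.5,0],[0,0,0,0,0,-0.9,0],[0,0,0,0,0,-0.9,0],[0,0,0,0,0,-0.9,0],[0,0,0,0,0,-0.9,0],[0,0,0,0,0,0,0]],
  ],
  newtons=60,
)

```text
time: 21.28
ee_pos: [480.2, -36.7, 182.7]
tool_rot: [0.323, 0.946, -0.0, 0.001]
force: [-1.4, -0.5, 5.1]
opening: 0.094
grasp_force: 58.9
```

```bash
python3 -c "
from h import *
s=r.read_state();q=s['tool_rot'];print(s['ee_pos'],2*np.arctan2(q[1],q[0]),s['force'],s['wrist_torque'])"
```

```text
[480.18945313 -36.71941745 182.68144605] 2.484373187341616 [-1.39900901 -0.47149357  5.08400683] [0.06644718 0.16747616 0.00664267]
```

Turned 0.33 rad, past the 0.2 rad limit of the slot, so the key is home and turning.

jog_arm(
  steps=[
    [[0,0,0,0,0,-0.9,0],[0,0,0,0,0,-0.9,0],[0,0,0,0,0,-0.9,0],[0,0,0,0,0,-0.9,0],[0,0,0,0,0,-0.9,0],[0,0,0,0,0,-0.9,0],[0,0,0,0,0,-0.9,0],[0,0,0,0,0,0,0]],
  ],
)

```text
time: 21.95
ee_pos: [479.6, -36.9, 182.8]
tool_rot: [0.548, 0.836, -0.001, 0.0]
force: [-3.3, -0.4, 8.1]
opening: 0.091
grasp_force: 59.2
```

jog_arm(
  steps=[
    [[0,0,0,0,0,-0.9,0],[0,0,0,0,0,-0.9,0],[0,0,0,0,0,-0.9,0],[0,0,0,0,0,-0.9,0],[0,0,0,0,0,-0.9,0],[0,0,0,0,0,-0.9,0],[0,0,0,0,0,-0.9,0],[0,0,0,0,0,0,0],[0,0,0,0,0,0,0]],
  ],
)

```text
time: 22.7
ee_pos: [479.0, -36.8, 182.8]
tool_rot: [0.739, 0.674, -0.001, -0.0]
force: [-5.1, -0.9, 9.7]
opening: 0.094
grasp_force: 59.6
```

```bash
python3 -c "
from h import *
s=r.read_state();q=s['tool_rot'];print(s['ee_pos'],2*np.arctan2(q[1],q[0]),s['force'],s['wrist_torque'],s['joint_positions'])"
```

```text
[479.01625034 -36.77958817 182.75053951] 1.4791786301380196 [-5.14333178 -0.93031843  9.6547573 ] [-0.01438219  0.90085279  0.07230171] [-2.56246130e-01  1.49149657e-01  1.88259252e+00 -1.70235711e-03
  1.11197520e+00 -1.63872852e-01]
```

jog_arm(
  steps=[
    [[-0.03,0,0.02,0,0,-0.9,0],[-0.02,0,0,0,0,-0.9,0],[0,0,0,0,0,-0.9,0],[0,0,0,0,0,-0.9,0],[0,0,0,0,0,-0.5,0],[0,0,0,0,0,0,0],[0,0,0,0,0,0,0],[0,0,0,0,0,0,0],[0,0,0,0,0,0,0],[0,0,0,0,0,0,0]],
  ],
)

```text
time: 23.53
ee_pos: [478.1, -36.6, 182.9]
tool_rot: [0.839, 0.544, -0.0, 0.0]
force: [-2.2, -0.3, 6.3]
opening: 0.098
grasp_force: 59.1
```

```bash
python3 - <<'E'
from h import *
for i in range(4):
    s=r.read_state();q=s['tool_rot'];print(s['time'],s['ee_pos'],2*np.arctan2(q[1],q[0]),s['force'],s['wrist_torque'],s['grasp_force'])
    vision.capture("top")
a=save("scene","s7.png");cv2.imwrite("pics/f.png",cv2.resize(a[110:260,180:380],(800,600),interpolation=cv2.INTER_CUBIC)[:,:,::-1])
E
```

```text
23.5333 [478.10420473 -36.57615047 182.88364413] 1.1510717948131555 [-2.24693653 -0.33909905  6.25110019] [0.06119467 0.31792271 0.09751783] 59.095932841300964
23.5833 [478.08275661 -36.54158553 182.86890902] 1.1510829404100622 [-2.53692479 -0.09665032  5.54778362] [0.10965217 0.23979711 0.09664079] 59.0956449508667
23.6333 [478.0886988  -36.58314337 182.89040866] 1.1510344508805292 [-1.57395094  0.10271596  5.358899  ] [0.15057656 0.25418888 0.07182439] 59.09603834152222
23.6833 [478.07554167 -36.55731017 182.87256664] 1.151085930576335 [-1.331369   -0.30500824  4.99995504] [0.06120911 0.22587763 0.13421184] 59.09577012062073
```

View pics/f.png

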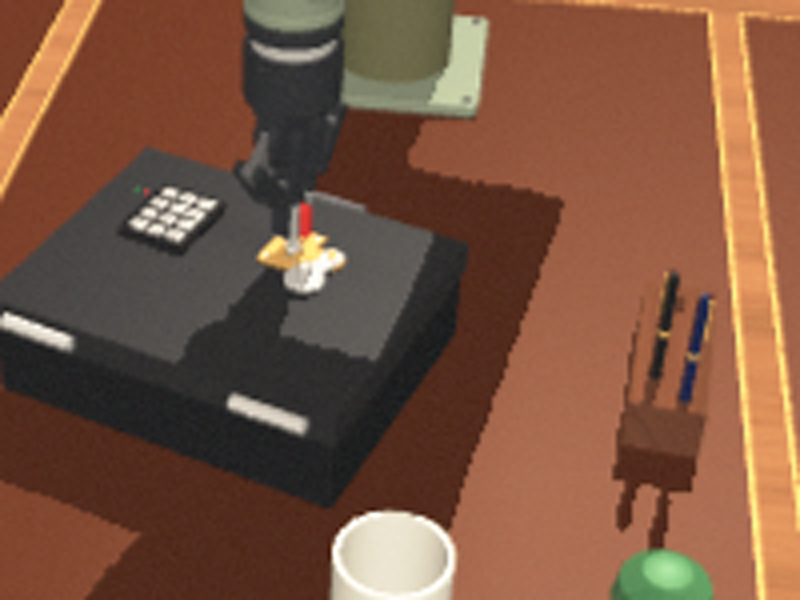

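The key is held turned 1.67 rad. The spring torque is about 0.1 N m, which puts the cylinder near 1.5 rad. The cover is clear and nothing else has moved.

```bash
python3 -c "
from plant import sign_off
print(sign_off())"
```

```text
the job is handed in; nothing more can be done
None
```

The cover is swung off the keyhole and the red key is home on its collar. The arm still grips the key, turned 1.67 rad (just over a quarter turn) clockwise. That puts the cylinder at about 1.5 rad by estimate, past the 1.3 rad where the bolt is drawn; the job is handed in and no verdict came back.

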